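# Key the drilling machine's hold-to-run switch

### The job

Clear the drilling machine's safety stop for the spindle check: press the green reset button on the grey station fully down and let it come back up, then take the yellow-headed key out of its wooden block and push it past the sticky pins until it is fully home in the keyway. Turn it clockwise a quarter turn, as far as it goes, and finish holding it there in the gripper against the return spring, without letting go. Leave the red plug, the two white slugs and the black punch standing where they are.

Things in the scene. Friction and masses are not known exactly. Their poses are not given: they have to be found in the camera images.
- station: Fixed grey steel switch station on the bench, 120 (its x) x 200 (its y) x 65 mm high; origin at the centre of its underside, z up. The square chrome lock face sits on its top at y = +52 mm, the green button at y = -52 mm.
- reset_button_top (a point): Centre of the top of the green round push button (radius 16 mm, its top about 18 mm above the station's top), in a black round housing of radius about 24 mm. Pressed straight down: 6 mm travel against a spring, 1.5 N at first and 5 N when fully down.
- reset_button (a joint): Travel of the green button: 0 up, 0.006 m fully down; it springs back up when let go.
- keyway (a point): Centre of the keyway's mouth, on the upper face of the chrome lock face. Axes as the station's: x along the 16 mm length of the slot, y across its 7 mm width, z up, out of the keyway. Below the 6.5 mm thick face the slot carries on in the turning cylinder (15.6 x 6.6 mm, deep enough for the whole blade).
- lock: Fixed square chrome lock face, 50 x 50 x 6.5 mm, on the station's top; origin at the centre of its underside, upper face 71.5 mm above the bench. Under it two spring pins reach into the cylinder's slot from its sides, 15 and 22 mm below the mouth; pushing the blade past them takes a few newtons up to about 15 N, and wiggling the yaw by 0.05 rad helps.
- cylinder (a joint): Turn of the lock cylinder, rad: 0 at rest, slot lined up with the face (key goes in here), growing clockwise seen from above to a stop at 1.5. A spring pulls it back with 0.007 N m at 0, 0.06 N m at the stop. The key has some 0.1 rad of play in it, so turns that much further than the cylinder. Turns only with the key fully home: before, the fixed face blocks the blade.
- key_block: Fixed dark wooden block 75 x 75 x 45 mm high, origin at the centre of its underside, with a slot (16 mm along its x, 7 mm along its y, 38 mm deep) in the middle of its top. The key stands upright in it.
- key: Loose brass key with a yellow plastic head, about 60 g, upright, blade down. Origin at the centre of the underside of its shoulder (brass collar, radius 10 mm, 6 mm high), z up, x along the blade's width, y across its thickness. The same either way round (half turn about z). In the block the shoulder rests on the block's top; fully home it rests on the lock face, origin at the keyway point.
- key_head (a point): Centre of the key's yellow head, 27 mm above the key's origin: a flat plate 34 (key's x) x 10 (key's y) x 30 mm high, to be gripped across its 10 mm.
- key_tip (a point): Lower end of the key's blade, 34 mm below its origin. From the shoulder down: a round neck of 5 mm diameter for 9 mm, then the blade, 14 (key's x) x 5 mm (key's y), which tapers over its last 9 mm to 7.6 x 1.2 mm.
- plug: Red polyester ball plug, an upright cylinder 36 mm in diameter, 65 mm high, loose; origin at the centre of its underside. Not to be moved.
- slug_a: White urethane thumb slug, an upright cylinder 33 mm in diameter, 60 mm high, loose; origin at the centre of its underside. Not to be moved.
- slug_b: A second white thumb slug like the first. Not to be moved.
- punch: Black steel finger-insert punch standing on its wide end, loose: 34 mm in diameter at the foot, 22 mm above, 90 mm high; origin at the centre of its underside. Not to be moved.

How it is judged (in metres and radians):
On the way, in this order (a step that is already met when the one before it is completed fails the run):
1. the green button is pressed fully down (value of joint reset_button above 0.005 m).
2. the green button is let go and is up again (value of joint reset_button below 0.001 m), for 0.1 s.
3. the key, held by the gripper, is fully home, the cylinder not yet turned (z of key in the frame of keyway below 0.003 m and horizontal distance between key and keyway below 0.004 m and angle between key's own z axis and vertical below 0.15 rad and value of joint cylinder below 0.3 rad and contact force between the fingers and key above 1 N), for 0.1 s.
4. the cylinder is turned a quarter turn with the key (value of joint cylinder above 1.25 rad), for 0.2 s.
At the end, for the whole second after the job is handed in: The key is home in the keyway (shoulder within 3 mm of the lock face, within 4 mm of the keyway's axis, tilted under 0.15 rad), the cylinder is held at 1.25 rad or more of its 1.5 rad turn, the fingers still grip the key with more than 1 N, and the green button is up (under 1 mm) (value of joint cylinder above 1.25 rad and z of key in the frame of keyway below 0.003 m and horizontal distance between key and keyway below 0.004 m and angle between key's own z axis and vertical below 0.15 rad and contact force between the fingers and key above 1 N and value of joint reset_button below 0.001 m); the arm keeps its last pose, push and grip.
It fails at once if a bystander (plug, slug or punch) is moved more than 20 mm (distance of any of plug, slug_a, slug_b, punch from where it was at the start of the episode above 0.02 m).
It also fails if it takes over 64 s, if anything falls off the work surface, if the arm or the gripper's body presses on something with over 40 N, if the wrist force passes 120 N, or if a joint passes its speed limit or range.

### The arm

A 6-joint arm with a two-finger parallel gripper is mounted at the origin on the work surface. World frame = base frame: x ahead of the robot, y to its left, z up, the work surface at z = 0. Lengths are in mm, angles in rad, forces in N, time in s.
With the tool pointing down it reaches from about 325 to 775 mm from the base axis. Payload 5.5 kg.
Tool frame: the origin (TCP) lies at the very end of the fingers, on their centre line; the grasp point (between the pads) lies 19 mm behind it; z points along the fingers, y is the line along which they close (so a half turn about z gives the same grasp; the last joint's range is limited). The gripper opens to 85 mm and grips with 20 to 120 N. Pads are 22 mm wide; open, the fingers measure 114 mm over their backs; the gripper's body (76 mm by 85 mm) begins 54 mm behind the grasp point. The pads swing forward as they close: fully open they stand 13 mm farther back than shut.
Start: joints at [1.121, 0.091, 1.231, -0, 1.82, -0.057], TCP at [229.672, 554.317, 231.275] pointing down, gripper open.
Joint ranges: [-2.87, 2.87], [-0.86, 2.18], [0.17, 2.46], [-1.51, 4.65], [0.06, 2.69], [-2.65, 2.65]. Speed limits (rad/s): [2.57, 2.57, 3.01, 3.14, 3.14, 3.14].

### API

Orientations are given as a unit quaternion [x, y, z, w].
In Python, from workcell import * gives the robot as it stands.
- The arm moves only by the tool nudge_tcp, called after "Request:" by a JSON object that holds its "op" and its "data". Schema: {"type":"object","properties":{"ticks":{"type":"array","items":{"type":"array","prefixItems":[{"type":"array","items":{"type":"number"},"minItems":3,"maxItems":3},{"type":"array","items":{"type":"number"},"minItems":3,"maxItems":3},{"type":"number"}],"minItems":3,"maxItems":3},"minItems":1,"maxItems":12},"squeeze":{"type":"number"},"only":{"type":"string"},"quiet":{"type":"boolean"},"lines":{"type":"string"}},"required":["ticks"],"additionalProperties":false}. ticks is a list of rows, 1 to 12 of them, each written [[rx, ry, rz], [dx, dy, dz], opening]: a rotation vector rx, ry, rz in normalised numbers (1 is 2 rad), then dx, dy, dz in fractions of the full range, 1 being 600 mm, then the finger opening in mm; each row is the pose to reach, as a shift and turn from the pose commanded when the call began, along the tool's axes at that moment; what a row does not reach only later rows make up. A row lasts 1/8 s, in which the tool goes at most 62.5 mm and 0.188 rad, less where a joint would pass 70% of its speed; a pose out of reach is approached as far as the arm can. The fingers move at their own pace and stop on an object; squeeze is the grip in N (left out, the last holds). Time passes only in rows, so rows that do not move let the fingers close. The tool returns the time, the measured TCP pose, the force, the opening and the grip force at its end. only (a regular expression) keeps the lines of the reply that match it, lines (a string "A,B") keeps lines A to B, and quiet returns only ok. No shift or turn number may pass 1 either way. Input that does not fit is refused with a message, and nothing moves.
- get_state(): the state, without advancing time (a new reading comes with each control period).
- camera(name): name is "scene" or "top"; returns the picture (420x560x3 uint8, red, green, blue); there is no depth.
- calibration(name): a dict with "K" (3x3 intrinsics, pixels), "eye" and "attitude" of the camera in the world. Camera axes: x right, y up, looking along -z (the intrinsics and any distortion apply to the point x, -y, -z); pixel columns grow to the right and rows downward; lengths in mm; the calibration is good to about 2 mm. A picture is of the moment at which its call begins. calibration takes no time and is no camera call.
- job_done(): hands the job in; it is judged then, once.
The state is a dict: "time_s": time; "qpos": joint angles; "joint_velocities": joint speeds; "joint_efforts": joint torques, N m; "eef_pos": TCP position; "tcp_rot": TCP orientation; "wrist_force": force on the tool from outside, world axes, zero at the start; "wrist_torque": the same for the moment, N m; "opening": finger opening in mm; "finger_force": force on a finger pad.
Only numpy, scipy, OpenCV 4.12 (cv2) and the standard library are available. Lean on these libraries where they do the work, as an engineer would, in place of code of your own. Each camera call takes 0.05 s, during which the arm holds its last target. There are 200 camera calls.

## Working session

There is one attempt and no reset: what is moved stays moved. The work goes in short steps, Python scripts to look and compute and a tool call to move; the robot and the scene stay as the last step left them, time stands still between calls to the robot, and variables do not carry over. Pictures are saved under pics/ and viewed, at most 10 in all, crops included, and the job is handed in when it is done.

```bash
mkdir -p pics; ls; python3 - <<'E'
from workcell import *
import cv2,numpy as np
for n in("scene","top"):
    im=camera(n); cv2.imwrite(f"pics/{n}0.png",im[:,:,::-1]); print(n,calibration(n))
s=get_state();print(s)
a=[cv2.imread(f"pics/{n}0.png") for n in("scene","top")]
E
```

```text
pics
scene {'K': array([[490.83008151,   0.        , 274.80345394],
       [  0.        , 490.83008151, 208.3227185 ],
       [  0.        ,   0.        ,   1.        ]]), 'eye': array([1095.04794321,  -30.94206949,  894.23759567]), 'attitude': array([0.20326862, 0.19399928, 0.66649394, 0.69053021])}
top {'K': array([[477.77129446,   0.        , 273.01423045],
       [  0.        , 477.77129446, 204.29806561],
       [  0.        ,   0.        ,   1.        ]]), 'eye': array([ 369.87684728,   -8.70773773, 1310.12367824]), 'attitude': array([-0.06581291,  0.06829222,  0.70542792, -0.70240749])}
{'time_s': 0.1, 'qpos': array([ 1.12129748e+00,  9.17867243e-02,  1.23178503e+00, -1.26459249e-05,
        1.81978098e+00, -5.66746389e-02]), 'joint_velocities': array([-0.00150538, -0.00048379, -0.0033047 ,  0.00038417,  0.0008784 ,
        0.00162052]), 'joint_efforts': array([ 2.45387659e-03, -4.60217249e+01, -4.19216287e+01, -1.21645780e-04,
        1.06553111e-02,  2.04163939e-05]), 'eef_pos': array([229.56124435, 554.07530486, 230.25099522]), 'tcp_rot': array([ 1.95153129e-01,  9.80772390e-01, -8.53540838e-04, -2.14422388e-04]), 'wrist_force': array([-0.31806236,  0.7085002 , -0.61138996]), 'wrist_torque': array([-0.01769994, -0.02807524,  0.00372705]), 'finger_force': 0.0, 'opening': 85.482980049891}
```

View pics/scene0.png

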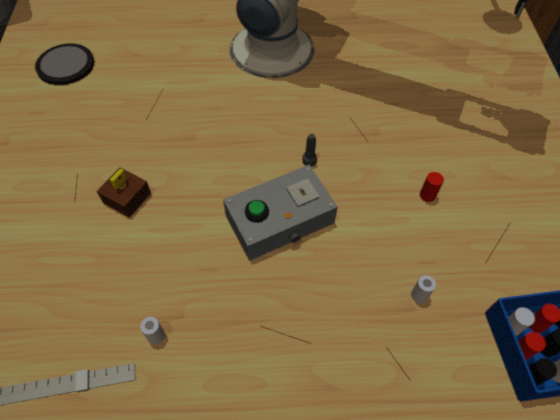

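View pics/top0.png

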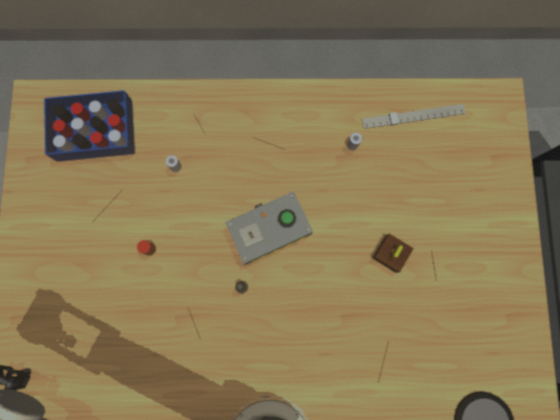

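The scene view shows the key block at (124,190) with the yellow head at (118,180), the green button at (257,210), the lock face at (303,192) and the punch at (310,150). In the top view the block is at (393,252), the button at (287,217), the lock face at (251,235) and the punch at (241,286).

```bash
cat > h.py <<'E'
import cv2,numpy as np
from scipy.spatial.transform import Rotation as R
from workcell import *
def ray(n,p):
    c=calibration(n);d=np.linalg.inv(c["K"])@[p[0],p[1],1.]
    d=R.from_quat(c["attitude"]).apply([d[0],-d[1],-d[2]]);return c["eye"],d/np.linalg.norm(d)
def plane(n,p,z):
    e,d=ray(n,p);return e+d*(z-e[2])/d[2]
def tri(p,q):
    a,d=ray("scene",p);b,f=ray("top",q)
    s,t=np.linalg.lstsq(np.c_[d,-f],b-a,rcond=None)[0]
    return (a+s*d+b+t*f)/2,np.linalg.norm(a+s*d-b-t*f)
def blob(m,box):
    x0,y0,x1,y1=box;k=np.zeros_like(m);k[y0:y1,x0:x1]=m[y0:y1,x0:x1]
    c=max(cv2.findContours(k,cv2.RETR_EXTERNAL,cv2.CHAIN_APPROX_NONE)[0],key=cv2.contourArea)
    M=cv2.moments(c);return c,np.array([M["m10"],M["m01"]])/M["m00"]
E
python3 - <<'E'
from h import *
np.set_printoptions(precision=1,suppress=True)
I={n:cv2.imread(f"pics/{n}0.png") for n in("scene","top")}
H={n:cv2.cvtColor(I[n],cv2.COLOR_BGR2HSV) for n in I}
bx={"green":{"scene":(235,190,280,230),"top":(270,200,305,235)},"yel":{"scene":(100,160,140,200),"top":(380,235,415,265)},
"blk":{"scene":(90,160,160,220),"top":(365,228,420,278)}}
rg={"green":((45,90,50),(85,255,255)),"yel":((22,170,90),(35,255,255)),"blk":((0,60,0),(18,255,95))}
for k in rg:
  P={}
  for n in I:
    m=cv2.inRange(H[n],*rg[k])
    if k=="blk": m|=cv2.inRange(H[n],*rg["yel"])
    c,P[n]=blob(m,bx[k][n]); r=cv2.minAreaRect(c)
    print(k,n,P[n],cv2.contourArea(c),r)
    z={"green":83,"yel":80,"blk":45}[k]
    print("  plane",plane(n,P[n],z))
    if n=="top" and k!="green": print("  corners",[plane(n,q,z)[:2] for q in cv2.boxPoints(r)])
    cv2.drawContours(I[n],[c],-1,(255,0,255),1) if 0 else None
  print(k,"tri",tri(P["scene"],P["top"]))
t=I["top"]
a=cv2.resize(t[185:275,215:325],None,fx=7,fy=6.5,interpolation=cv2.INTER_CUBIC)[:585]
cv2.imwrite("pics/c1.png",a)
s=I["scene"]
b=cv2.resize(s[160:260,215:345],None,fx=6,fy=6,interpolation=cv2.INTER_CUBIC)
cv2.imwrite("pics/c2.png",b)
E
```

```text
green scene [256.2 207. ] 170.5 ((256.0, 207.0), (14.0, 16.0), 90.0)
  plane [571.6 -46.2  83. ]
green top [286.7 217.1] 106.0 ((286.800048828125, 217.10003662109375), (11.62755298614502, 12.074767112731934), 63.43495178222656)
  plane [571.6 -49.   83. ]
green tri (array([571.6, -47.6,  83. ]), np.float64(2.8249909504495174))
yel scene [116.2 174.8] 66.5 ((115.90520477294922, 175.27322387695312), (6.036136627197266, 17.37675666809082), 37.5685920715332)
  plane [ 481.  -332.6   80. ]
yel top [398.5 247.5] 1.0 ((398.5, 247.5), (1.0, 1.0), 90.0)
  plane [ 491.6 -336.7   80. ]
  corners [array([ 492.9, -335.5]), array([ 492.9, -338.1]), array([ 490.3, -337.9]), array([ 490.3, -335.4])]
yel tri (array([ 490. , -330.8,   92.3]), np.float64(5.135623542801306))
blk scene [124.5 192.6] 1600.0 ((124.92740631103516, 192.0397186279297), (43.49652862548828, 44.85742950439453), 42.87890625)
  plane [ 501.8 -321.9   45. ]
blk top [391.5 252.7] 846.5 ((391.5588073730469, 252.73529052734375), (31.212743759155273, 29.154760360717773), 30.963756561279297)
  plane [ 481.3 -326.9   45. ]
  corners [array([ 469.7, -271.1]), array([ 536.1, -314. ]), array([ 492.9, -382.9]), array([ 427.4, -339.6])]
blk tri (array([ 483.4, -332.2,   18.8]), np.float64(2.4703460526792678))
```

View pics/c1.png

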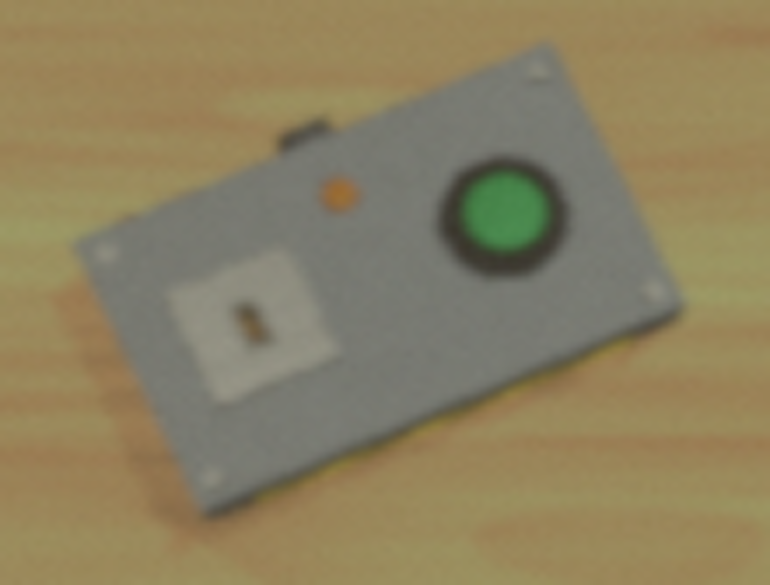

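View pics/c2.png

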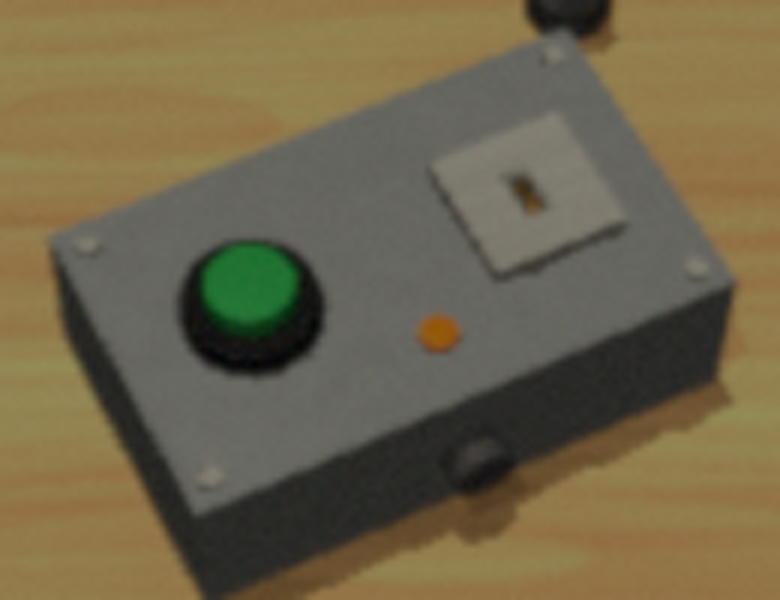

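The crops show station-top corners near (77,243), (552,42), (685,305), (207,515) in the top view. The keyway is at (253,325) in the top crop and (527,193) in the scene crop. I'll turn these into points and look at the key up close.

```bash
python3 - <<'E'
from h import *
np.set_printoptions(precision=1,suppress=True)
T=lambda L:[np.array([(x+.5)/7+215-.5,(y+.5)/6.5+185-.5]) for x,y in L]
S=lambda L:[np.array([(x+.5)/6+215-.5,(y+.5)/6+160-.5]) for x,y in L]
ts,ss=T([(77,243),(552,42),(685,305),(207,515)]),S([(735,283),(205,515),(50,240),(570,35)])
tl,sl=T([(170,292),(288,248),(340,352),(222,403)]),S([(627,222),(500,278),(430,165),(560,113)])
for nm,a,b,z in(("station",ts,ss,65),("lock",tl,sl,71.5)):
  for n,L in(("top",a),("scene",b)):
    P=np.array([plane(n,q,z)[:2] for q in L]); 
    print(nm,n,P.tolist() if 0 else P.mean(0),[np.linalg.norm(P[i]-P[i-1]).round(1) for i in range(4)])
    e=P[1]-P[0];f=P[2]-P[3];g=P[0]-P[3];h=P[1]-P[2]
    print("  yaw +y axis",[np.degrees(np.arctan2(-v[1],-v[0])).round(1) for v in(e,f)]," +x",[np.degrees(np.arctan2(v[1],v[0])).round(1) for v in(g,h)])
print("slot",plane("top",T([(253,325)])[0],71.5),plane("scene",S([(527,193)])[0],71.5))
print("btn",plane("top",T([(506,212)])[0],83),plane("scene",S([(250,281)])[0],83))
H={n:cv2.imread(f"pics/{n}0.png") for n in("scene","top")}
a=cv2.resize(H["scene"][150:220,80:170],None,fx=4.4,fy=8,interpolation=cv2.INTER_CUBIC)
a=cv2.resize(H["scene"][155:220,90:155],(400,400),interpolation=cv2.INTER_CUBIC)
b=cv2.resize(H["top"][225:280,365:420],(400,400),interpolation=cv2.INTER_CUBIC)
cv2.imwrite("pics/k.png",np.hstack([a,b]))
E
```

```text
station top [549.   -2.9] [np.float64(120.6), np.float64(197.9), np.float64(119.3), np.float64(197.3)]
  yaw +y axis [np.float64(114.7), np.float64(115.1)]  +x [np.float64(24.3), np.float64(24.0)]
station scene [552.6   2.3] [np.float64(116.4), np.float64(196.1), np.float64(118.9), np.float64(199.5)]
  yaw +y axis [np.float64(114.7), np.float64(114.0)]  +x [np.float64(24.1), np.float64(25.7)]
lock top [528.4  44.2] [np.float64(48.9), np.float64(47.4), np.float64(46.5), np.float64(48.2)]
  yaw +y axis [np.float64(111.9), np.float64(114.9)]  +x [np.float64(23.7), np.float64(24.7)]
lock scene [530.8  49. ] [np.float64(49.9), np.float64(48.9), np.float64(51.2), np.float64(50.3)]
  yaw +y axis [np.float64(115.4), np.float64(113.9)]  +x [np.float64(22.7), np.float64(24.3)]
slot [527.8  44.9  71.5] [530.5  48.3  71.5]
btn [571.5 -49.4  83. ] [570.2 -45.9  83. ]
```

View pics/k.png

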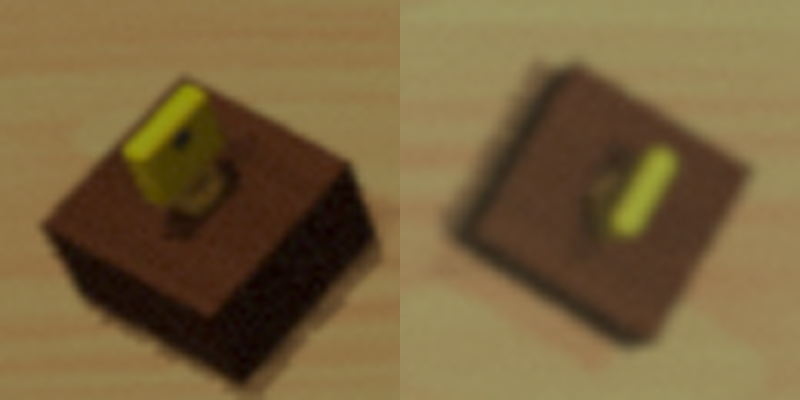

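The scene half shows the block-top corners at (185,77), (350,163), (207,315), (45,225) and the yellow head's top edge from (130,152) to (200,92). The top half shows the head's top from (657,153) to (627,232).

```bash
python3 - <<'E'
from h import *
np.set_printoptions(precision=1,suppress=True)
A=lambda p:((p[0]+.5)*65/400+89.5,(p[1]+.5)*65/400+154.5)
B=lambda p:((p[0]-400+.5)*55/400+364.5,(p[1]+.5)*55/400+224.5)
for n,f,L,E in(("scene",A,[(185,77),(350,163),(207,315),(45,225)],[(130,152),(200,92)]),("top",B,[(575,65),(750,170),(640,343),(470,228)],[(627,232),(657,153)])):
  P=np.array([plane(n,f(q),45)[:2] for q in L]);D=np.roll(P,-1,0)-P
  print(n,P.mean(0),np.linalg.norm(D,axis=1),np.degrees(np.arctan2(D[:,1],D[:,0]))%90)
  Q=np.array([plane(n,f(q),87)[:2] for q in E]);d=Q[1]-Q[0];print("  head",Q.mean(0),np.degrees(np.arctan2(d[1],d[0])),np.linalg.norm(d))
s=get_state();M=R.from_quat(s["tcp_rot"]).as_matrix();print(M,s["eef_pos"])
E
```

```text
scene [ 484.5 -330.2] [73.5 73.8 71.3 73.4] [57.5 56.1 57.2 57.7]
  head [ 485.1 -329.8] 140.58802145946962 31.150508735771094
top [ 482.7 -331.5] [73.1 76.  72.7 72.3] [57.9 55.1 55.  55.3]
  head [ 481.9 -332.7] -23.50895500496595 30.264783427213438
[[-0.9  0.4 -0. ]
 [ 0.4  0.9 -0. ]
 [ 0.  -0.  -1. ]] [229.6 554.1 230.3]
```

The manual's scale: shifts go in shares of 600 mm and turns go in shares of 2 rad. Converting my numbers, -546 mm is -0.91, -425 mm is -0.7083.

```bash
cat > go.py <<'E'
# prints tool-frame shift from measured pose to a world target (x y z [tool-y yaw deg])
import sys
from h import *
s=get_state();r=R.from_quat(s["tcp_rot"]);M=r.as_matrix();v=[float(a) for a in sys.argv[1:]]
print("t",s["time_s"],"pos",s["eef_pos"].round(1),"F",s["wrist_force"].round(1),"Tq",s["wrist_torque"].round(2),"open",round(s["opening"],1),"ff",round(s["finger_force"],1),"j6",s["qpos"][5].round(2))
yaw=np.degrees(np.arctan2(M[1,1],M[0,1]));print("tooly yaw",yaw.round(2),"tilt",np.degrees(np.arccos(-M[2,2])).round(2))
if len(v)>=3: print("shift",(M.T@(np.array(v[:3])-s["eef_pos"])).round(1))
if len(v)>3: print("rz",np.radians((yaw-v[3]+90)%180-90).round(3))
E
```

Request:
{"op": "nudge_tcp", "data": {"ticks": [[[0,0,0],[-0.91,-0.7083,0],0],[[0,0,0],[-0.91,-0.7083,0],0],[[0,0,0],[-0.91,-0.7083,0],0],[[0,0,0],[-0.91,-0.7083,0],0],[[0,0,0],[-0.91,-0.7083,0],0],[[0,0,0],[-0.91,-0.7083,0],0],[[0,0,0],[-0.91,-0.7083,0],0],[[0,0,0],[-0.91,-0.7083,0],0],[[0,0,0],[-0.91,-0.7083,0],0],[[0,0,0],[-0.91,-0.7083,0],0],[[0,0,0],[-0.91,-0.7083,0],0],[[0,0,0],[-0.91,-0.7083,0],0]], "squeeze": 60}}

```text
time_s: 1.6
eef_pos: [572.1, -51.1, 229.2]
tcp_rot: [0.198, 0.98, -0.001, -0.001]
wrist_force: [0.1, 1.1, -1.0]
opening: 0.1
finger_force: 0.0
```

```bash
python3 go.py 571.5 -47.5 90
```

```text
t 1.6 pos [572.1 -51.1 229.2] F [ 0.1  1.1 -1. ] Tq [ 0.07 -0.01  0.02] open 0.1 ff 0.0 j6 -1.32
tooly yaw 67.2 tilt 0.18
shift [  1.5   3.3 139.2]
```

To row units: 132 mm is 0.22, 120 mm is 0.2.

Request:
{"op": "nudge_tcp", "data": {"ticks": [[[0,0,0],[0,0,0.1],0],[[0,0,0],[0,0,0.2],0],[[0,0,0],[0,0,0.22],0],[[0,0,0],[0,0,0.22],0],[[0,0,0],[0,0,0.22],0]]}}

```text
time_s: 2.22
eef_pos: [573.1, -47.2, 103.1]
tcp_rot: [0.195, 0.981, 0.0, 0.003]
wrist_force: [-0.4, 0.8, -0.1]
opening: 0.2
finger_force: 0.0
```

```bash
python3 go.py 571.5 -47.5 83; python3 - <<'E'
from h import *
a=camera("scene")[140:240,200:320,::-1];b=camera("top")[165:265,225:345,::-1]
cv2.imwrite("pics/tip.png",np.hstack([cv2.resize(x,(400,333),interpolation=cv2.INTER_CUBIC) for x in(a,b)]))
E
```

```text
t 2.225 pos [573.1 -47.2 103.1] F [-0.4  0.8 -0.1] Tq [-0.03 -0.03 -0.02] open 0.2 ff 0.0 j6 -1.32
tooly yaw 67.52 tilt 0.32
shift [ 1.5 -0.9 20.1]
```

View pics/tip.png

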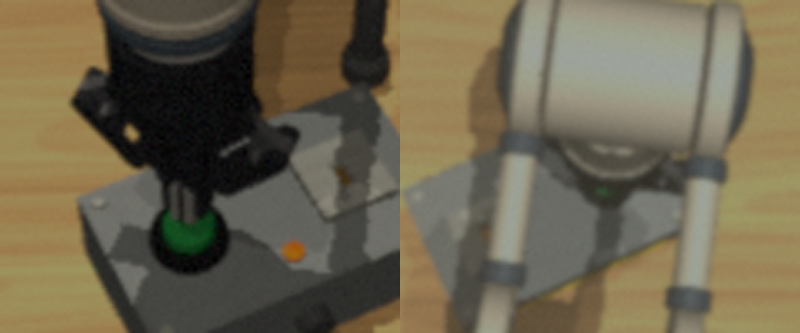

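The closed fingertips are centred over the green button, at about (187,220) in the left half, so I press down.

Request:
{"op": "nudge_tcp", "data": {"ticks": [[[0,0,0],[0,0,0.0167],0],[[0,0,0],[0,0,0.03],0],[[0,0,0],[0,0,0.0367],0],[[0,0,0],[0,0,0.0367],0],[[0,0,0],[0,0,0.0367],0]]}}

```text
time_s: 2.95
eef_pos: [572.1, -47.4, 80.9]
tcp_rot: [0.195, 0.981, 0.0, 0.002]
wrist_force: [-5.7, 1.1, 16.5]
opening: 0.3
finger_force: 8.3
```

Request:
{"op": "nudge_tcp", "data": {"ticks": [[[0,0,0],[0,0,0.0033],0],[[0,0,0],[0,0,0.0033],0],[[0,0,0],[0,0,0.0033],0]]}}

```text
time_s: 3.32
eef_pos: [572.2, -47.4, 80.7]
tcp_rot: [0.195, 0.981, 0.0, 0.002]
wrist_force: [-9.5, 2.7, 24.1]
opening: -0.1
finger_force: 12.2
```

```bash
python3 - <<'E'
from h import *
a=camera("scene")[185:235,225:295,::-1]
cv2.imwrite("pics/prs.png",cv2.resize(a,None,fx=8,fy=8,interpolation=cv2.INTER_CUBIC))
E
```

```text
(no output)
```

View pics/prs.png

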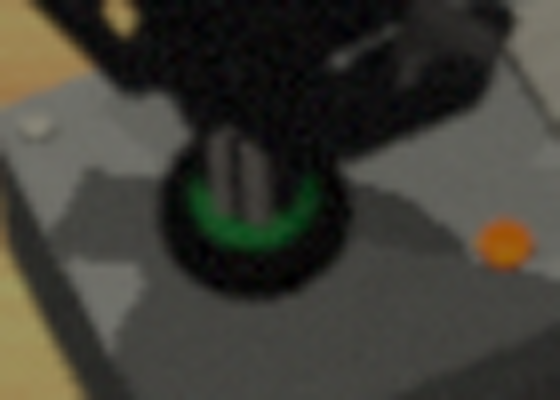

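The green cap sits flush inside the black housing under the fingertips, so it is fully down. I release it and go to the key.

To row units: -296 mm is -0.4933, -75 mm is -0.125, 0.19 rad is 0.095.

Request:
{"op": "nudge_tcp", "data": {"ticks": [[[0,0,0],[0,0,-0.0667],0],[[0,0,0],[0,0,-0.125],0],[[0,0,0],[0,0,-0.125],0],[[0,0,0.095],[-0.045,-0.4933,-0.125],40],[[0,0,0.095],[-0.045,-0.4933,-0.125],40],[[0,0,0.095],[-0.045,-0.4933,-0.125],40],[[0,0,0.095],[-0.045,-0.4933,-0.125],40],[[0,0,0.095],[-0.045,-0.4933,-0.125],40],[[0,0,0.095],[-0.045,-0.4933,-0.125],40],[[0,0,0.095],[-0.045,-0.4933,-0.125],40],[[0,0,0.095],[-0.045,-0.4933,-0.125],40]]}}

```text
time_s: 4.75
eef_pos: [483.5, -329.7, 149.7]
tcp_rot: [0.286, 0.958, 0.0, -0.0]
wrist_force: [-0.4, -0.8, 0.9]
opening: 40.1
finger_force: 0.0
```

```bash
python3 go.py 483.5 -331 56 56.5; python3 - <<'E'
from h import *
a=camera("scene")
cv2.imwrite("pics/abv.png",cv2.resize(a[120:220,60:200,::-1],None,fx=5,fy=5,interpolation=cv2.INTER_CUBIC))
E
```

```text
t 4.75 pos [ 483.5 -329.7  149.7] F [-0.4 -0.8  0.9] Tq [-0.   -0.03  0.02] open 40.1 ff 0.0 j6 -1.65
tooly yaw 56.71 tilt 0.06
shift [-0.8 -1.1 93.7]
rz 0.004
```

View pics/abv.png

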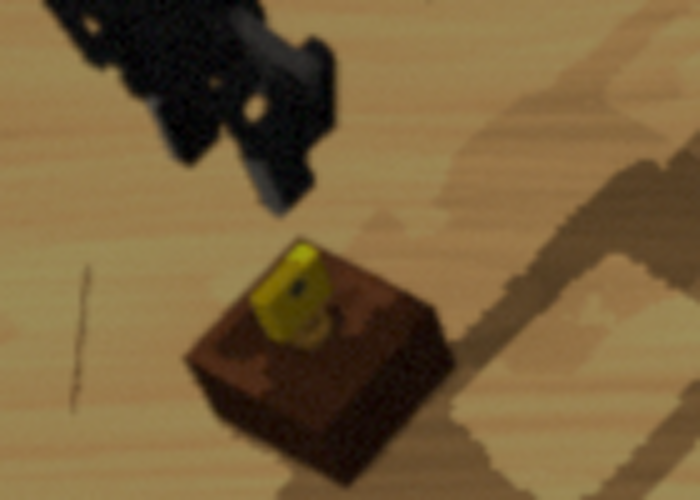

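The open fingers straddle the yellow head in the line of the block, so I descend and close lightly.

Request:
{"op": "nudge_tcp", "data": {"ticks": [[[0,0,0],[0,0,0.1],40],[[0,0,0],[-0.0017,-0.0017,0.1417],40],[[0,0,0],[-0.0017,-0.0017,0.1567],40],[[0,0,0],[-0.0017,-0.0017,0.1567],40],[[0,0,0],[-0.0017,-0.0017,0.1567],40],[[0,0,0],[-0.0017,-0.0017,0.1567],0],[[0,0,0],[-0.0017,-0.0017,0.1567],0],[[0,0,0],[-0.0017,-0.0017,0.1567],0],[[0,0,0],[-0.0017,-0.0017,0.1567],0],[[0,0,0],[-0.0017,-0.0017,0.1567],0],[[0,0,0],[-0.0017,-0.0017,0.1567],0]], "squeeze": 25}}

```text
time_s: 6.18
eef_pos: [483.8, -332.9, 57.5]
tcp_rot: [0.287, 0.958, -0.0, 0.001]
wrist_force: [-0.2, 0.0, 4.5]
opening: 10.0
finger_force: 36.3
```

```bash
python3 go.py
```

```text
t 6.175 pos [ 483.8 -332.9   57.5] F [-0.2  0.   4.5] Tq [ 0.09  0.05 -0.01] open 10.0 ff 36.3 j6 -1.65
tooly yaw 56.6 tilt 0.11
```

To row units: -100 mm is -0.1667, -50 mm is -0.0833.

Request:
{"op": "nudge_tcp", "data": {"ticks": [[[0,0,0],[0,0,0],0],[[0,0,0],[0,0,0],0],[[0,0,0],[0,0,-0.0333],0],[[0,0,0],[0,0,-0.0833],0],[[0,0,0],[0,0,-0.1667],0],[[0,0,0],[0,0,-0.1667],0],[[0,0,0],[0,0,-0.1667],0],[[0,0,0],[0,0,-0.1667],0]], "squeeze": 80}}

```text
time_s: 7.18
eef_pos: [482.7, -332.0, 154.5]
tcp_rot: [0.287, 0.958, 0.001, -0.002]
wrist_force: [0.0, -0.0, -0.5]
opening: 8.4
finger_force: 82.6
```

```bash
python3 go.py 529.3 46.8 160 114.4
```

```text
t 7.175 pos [ 482.7 -332.   154.5] F [ 0.  -0.  -0.5] Tq [-0.   -0.08 -0.02] open 8.4 ff 82.6 j6 -1.65
tooly yaw 56.6 tilt 0.18
shift [169.6 341.9  -4.8]
rz -1.009
```

To row units: 342 mm is 0.57, 170 mm is 0.2833, -1.01 rad is -0.505.

Request:
{"op": "nudge_tcp", "data": {"ticks": [[[0,0,-0.505],[0.2833,0.57,0],0],[[0,0,-0.505],[0.2833,0.57,0],0],[[0,0,-0.505],[0.2833,0.57,0],0],[[0,0,-0.505],[0.2833,0.57,0],0],[[0,0,-0.505],[0.2833,0.57,0],0],[[0,0,-0.505],[0.2833,0.57,0],0],[[0,0,-0.505],[0.2833,0.57,0],0],[[0,0,-0.505],[0.2833,0.57,0],0],[[0,0,-0.505],[0.2833,0.57,0],0],[[0,0,-0.505],[0.2833,0.57,0],0]]}}

```text
time_s: 8.43
eef_pos: [529.6, 45.1, 156.1]
tcp_rot: [-0.211, 0.978, -0.0, -0.0]
wrist_force: [0.9, 0.6, -1.1]
opening: 8.9
finger_force: 82.6
```

Request:
{"op": "nudge_tcp", "data": {"ticks": [[[0,0,0],[0,0,0.0333],0],[[0,0,0],[0,0,0.05],0],[[0,0,0],[0,0,0.05],0],[[0,0,0],[0,0,0.05],0]]}}

```text
time_s: 8.93
eef_pos: [529.7, 46.6, 126.4]
tcp_rot: [-0.212, 0.977, -0.0, 0.0]
wrist_force: [0.3, 0.4, -0.9]
opening: 8.6
finger_force: 82.6
```

```bash
python3 go.py 529.3 46.8 120 114.4;python3 - <<'E'
from h import *
a=camera("scene")[130:230,240:360,::-1];b=camera("top")[185:285,195:315,::-1]
cv2.imwrite("pics/lk.png",np.hstack([cv2.resize(x,(400,333),interpolation=cv2.INTER_CUBIC) for x in(a,b)]))
E
```

```text
t 8.925 pos [529.7  46.6 126.4] F [ 0.3  0.4 -0.9] Tq [ 0.01 -0.01  0.  ] open 8.6 ff 82.6 j6 -1.97
tooly yaw 114.48 tilt 0.01
shift [0.3 0.3 6.4]
rz 0.001
```

View pics/lk.png

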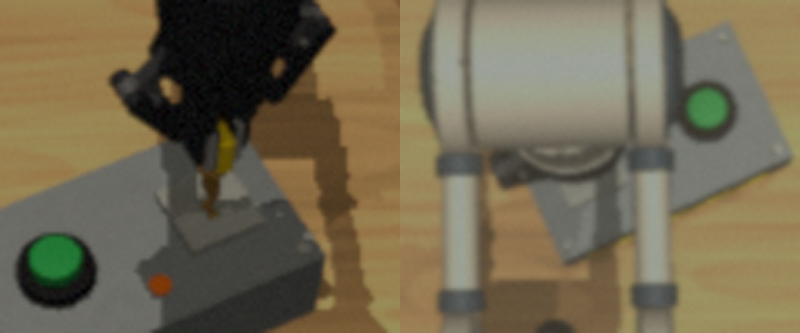

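The key hangs upright over the lock, with its tip near (210,212) in the left half, on the slot. The button is up. I lower it, watching the force.

To row units: 14 mm is 0.0233, 10 mm is 0.0167.

Request:
{"op": "nudge_tcp", "data": {"ticks": [[[0,0,0],[0,0,0.01],0],[[0,0,0],[0,0,0.0167],0],[[0,0,0],[0,0,0.0233],0],[[0,0,0],[0,0,0.0233],0],[[0,0,0],[0,0,0.0233],0]]}}

```text
time_s: 9.65
eef_pos: [529.7, 46.6, 112.4]
tcp_rot: [-0.212, 0.977, -0.0, 0.0]
wrist_force: [-0.2, 0.8, -0.9]
opening: 8.8
finger_force: 82.6
```

```bash
python3 go.py 529.3 46.8 120 114.4
```

```text
t 9.65 pos [529.7  46.6 112.4] F [-0.2  0.8 -0.9] Tq [-0.    0.01 -0.  ] open 8.8 ff 82.6 j6 -1.97
tooly yaw 114.48 tilt 0.01
shift [ 0.3  0.3 -7.6]
rz 0.001
```

Already about 6 mm below the mouth with no force, so it is in the slot.

Request:
{"op": "nudge_tcp", "data": {"ticks": [[[0,0,0],[0,0,0.005],0],[[0,0,0],[0,0,0.01],0],[[0,0,0],[0,0,0.01],0],[[0,0,0],[0,0,0.01],0]]}}

```text
time_s: 10.15
eef_pos: [529.6, 46.6, 106.3]
tcp_rot: [-0.212, 0.977, 0.0, -0.0]
wrist_force: [0.7, -0.6, -0.5]
opening: 9.0
finger_force: 82.6
```

```bash
python3 go.py 529.3 46.8 120 114.4
```

```text
t 10.15 pos [529.6  46.6 106.3] F [ 0.7 -0.6 -0.5] Tq [ 0.    0.01 -0.  ] open 9.0 ff 82.6 j6 -1.97
tooly yaw 114.47 tilt 0.0
shift [  0.2   0.3 -13.7]
rz 0.001
```

To row units: 10 mm is 0.0167, 8 mm is 0.0133, -0.05 rad is -0.025.

Request:
{"op": "nudge_tcp", "data": {"ticks": [[[0,0,0.025],[0,0,0.005],0],[[0,0,-0.025],[0,0,0.01],0],[[0,0,0.025],[0,0,0.0133],0],[[0,0,-0.025],[0,0,0.0167],0],[[0,0,0],[0,0,0.0167],0],[[0,0,0],[0,0,0.0167],0]]}}

```text
time_s: 10.9
eef_pos: [530.0, 46.7, 97.2]
tcp_rot: [-0.212, 0.977, -0.0, 0.001]
wrist_force: [-0.9, 0.3, 3.4]
opening: 9.0
finger_force: 78.7
```

```bash
python3 go.py 529.3 46.8 120 114.4
```

```text
t 10.9 pos [530.   46.7  97.2] F [-0.9  0.3  3.4] Tq [0.1  0.11 0.05] open 9.0 ff 78.7 j6 -1.97
tooly yaw 114.5 tilt 0.07
shift [  0.6   0.3 -22.8]
rz 0.002
```

To row units: 10 mm is 0.0167, 9 mm is 0.015, -0.05 rad is -0.025.

Request:
{"op": "nudge_tcp", "data": {"ticks": [[[0,0,0.025],[0,0,0.0033],0],[[0,0,-0.025],[0,0,0.0067],0],[[0,0,0.025],[0,0,0.01],0],[[0,0,-0.025],[0,0,0.0133],0],[[0,0,0.025],[0,0,0.015],0],[[0,0,-0.025],[0,0,0.0167],0],[[0,0,0],[0,0,0.0167],0],[[0,0,0],[0,0,0.0167],0]]}}

```text
time_s: 11.9
eef_pos: [530.1, 46.9, 88.8]
tcp_rot: [-0.212, 0.977, 0.0, 0.001]
wrist_force: [-4.1, 0.7, 10.7]
opening: 8.8
finger_force: 79.9
```

```bash
python3 go.py 529.3 46.8 120 114.4
```

```text
t 11.9 pos [530.1  46.9  88.8] F [-4.1  0.7 10.7] Tq [0.12 0.81 0.07] open 8.8 ff 79.9 j6 -1.97
tooly yaw 114.52 tilt 0.14
shift [  0.7   0.2 -31.2]
rz 0.002
```

To row units: 5 mm is 0.0083, 4 mm is 0.0067, -0.05 rad is -0.025.

Request:
{"op": "nudge_tcp", "data": {"ticks": [[[0,0,0.025],[0,0,0.0033],0],[[0,0,-0.025],[0,0,0.005],0],[[0,0,0.025],[0,0,0.0067],0],[[0,0,-0.025],[0,0,0.0083],0],[[0,0,0.025],[0,0,0.0083],0],[[0,0,-0.025],[0,0,0.0083],0],[[0,0,0],[0,0,0.0083],0],[[0,0,0],[0,0,0.0083],0]]}}

```text
time_s: 12.9
eef_pos: [530.1, 46.9, 84.0]
tcp_rot: [-0.212, 0.977, 0.0, 0.001]
wrist_force: [-5.5, -0.9, 11.9]
opening: 8.8
finger_force: 80.1
```

```bash
python3 go.py 529.3 46.8 120 114.4
```

```text
t 12.9 pos [530.1  46.9  84. ] F [-5.5 -0.9 11.9] Tq [ 0.2   0.94 -0.06] open 8.8 ff 80.1 j6 -1.97
tooly yaw 114.52 tilt 0.14
shift [  0.7   0.2 -36. ]
rz 0.002
```

To row units: 4 mm is 0.0067, 3 mm is 0.005, -0.05 rad is -0.025.

Request:
{"op": "nudge_tcp", "data": {"ticks": [[[0,0,0.025],[0.0017,0,0.0033],0],[[0,0,-0.025],[0.0017,0,0.005],0],[[0,0,0.025],[0.0017,0,0.0067],0],[[0,0,-0.025],[0.0017,0,0.0067],0],[[0,0,0],[0.0017,0,0.0067],0],[[0,0,0],[0.0017,0,0.0067],0]]}}

```text
time_s: 13.65
eef_pos: [530.3, 46.8, 84.0]
tcp_rot: [-0.213, 0.977, -0.0, 0.003]
wrist_force: [-9.6, 1.7, 26.9]
opening: 8.5
finger_force: 82.5
```

```bash
python3 go.py 529.3 46.8 120 114.4
```

```text
t 13.65 pos [530.3  46.8  84. ] F [-9.6  1.7 26.9] Tq [0.29 1.94 0.11] open 8.5 ff 82.5 j6 -1.98
tooly yaw 114.54 tilt 0.38
shift [  0.7   0.3 -36. ]
rz 0.002
```

It stopped dead at TCP z 84.0 = 71.5 + the 12.5 mm grip offset from the block, with the force rising to 27 N, so it is home. I ease the push and start the turn.

To row units: -2 mm is -0.0033, -1 mm is -0.0017, 0.5 rad is 0.25.

Request:
{"op": "nudge_tcp", "data": {"ticks": [[[0,0,0],[-0.0017,0,-0.0033],0],[[0,0,0],[-0.0017,0,-0.0033],0],[[0,0,0.1],[-0.0017,0,-0.0033],0],[[0,0,0.2],[-0.0017,0,-0.0033],0],[[0,0,0.25],[-0.0017,0,-0.0033],0],[[0,0,0.25],[-0.0017,0,-0.0033],0]]}}

```text
time_s: 14.4
eef_pos: [530.2, 46.3, 84.0]
tcp_rot: [0.037, 0.999, -0.0, 0.002]
wrist_force: [-8.1, -1.4, 20.9]
opening: 9.1
finger_force: 81.4
```

```bash
python3 go.py 529.3 46.8 120 114.4
```

```text
t 14.4 pos [530.2  46.3  84. ] F [-8.1 -1.4 20.9] Tq [-0.23  1.8  -0.06] open 9.1 ff 81.4 j6 -1.47
tooly yaw 85.8 tilt 0.2
shift [  0.8   0.4 -36. ]
rz -0.499
```

To row units: -1 mm is -0.0017, 1.05 rad is 0.525.

Request:
{"op": "nudge_tcp", "data": {"ticks": [[[0,0,0.09],[0,0,-0.0017],0],[[0,0,0.18],[0,0,-0.0017],0],[[0,0,0.27],[0,0,-0.0017],0],[[0,0,0.36],[0,0,-0.0017],0],[[0,0,0.45],[0,0,-0.0017],0],[[0,0,0.5],[0,0,-0.0017],0],[[0,0,0.525],[0,0,-0.0017],0],[[0,0,0.525],[0,0,-0.0017],0]]}}

```text
time_s: 15.4
eef_pos: [529.2, 45.1, 84.0]
tcp_rot: [0.532, 0.846, -0.001, 0.001]
wrist_force: [-10.6, -5.8, 19.1]
opening: 8.7
finger_force: 81.2
```

```bash
python3 go.py 529.3 46.8 120 114.4
```

```text
t 15.4 pos [529.2  45.1  84. ] F [-10.6  -5.8  19.1] Tq [-1.04  2.14  0.11] open 8.7 ff 81.2 j6 -0.42
tooly yaw 25.66 tilt 0.18
shift [  1.4   0.8 -36. ]
rz -1.549
```

To row units: 0.07 rad is 0.035.

Request:
{"op": "nudge_tcp", "data": {"ticks": [[[0,0,0.025],[0,0,0],0],[[0,0,0.035],[0,0,0],0],[[0,0,0.035],[0,0,0],0],[[0,0,0.035],[0,0,0],0]]}}

```text
time_s: 15.9
eef_pos: [529.2, 45.0, 84.1]
tcp_rot: [0.562, 0.827, -0.001, 0.001]
wrist_force: [-10.7, -4.5, 18.8]
opening: 9.0
finger_force: 89.3
```

```bash
python3 go.py 529.3 46.8 120 114.4; python3 - <<'E'
from h import *
a=camera("scene")[130:230,240:360,::-1]
cv2.imwrite("pics/end.png",cv2.resize(a,None,fx=5,fy=5,interpolation=cv2.INTER_CUBIC))
E
```

```text
t 15.9 pos [529.2  45.   84.1] F [-10.7  -4.5  18.8] Tq [-1.05  2.23  0.07] open 9.0 ff 89.3 j6 -0.36
tooly yaw 21.67 tilt 0.18
shift [  1.5   0.7 -36. ]
rz 1.523
```

View pics/end.png

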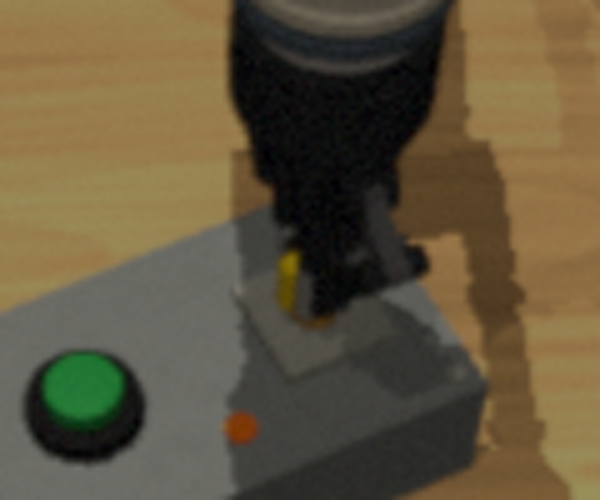

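The key's shoulder sits on the chrome face at (320,322), its head is turned a quarter turn in the fingers, and the green button at (85,385) is up. The rising finger force shows it is at the stop.

Request:
{"op": "nudge_tcp", "data": {"ticks": [[[0,0,0],[0,0,0],0],[[0,0,0],[0,0,0],0],[[0,0,0],[0,0,0],0]]}}

```text
time_s: 16.32
eef_pos: [529.2, 45.0, 84.1]
tcp_rot: [0.562, 0.827, -0.001, 0.001]
wrist_force: [-10.4, -6.3, 19.3]
opening: 8.6
finger_force: 89.4
```

```bash
python3 -c "from workcell import *; print(job_done())"
```

```text
the job is handed in; nothing more can be done
None
```

I handed the job in at 16.3 s: the reset button was pressed and came back up, and the key is fully home, turned clockwise about 1.6 rad and still gripped at about 89 N; no verdict was returned, and the cylinder angle is inferred from the tool's turn.

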